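Load the spice tin and turn the carousel to the cook

ROBOT

A 6-joint arm with a two-finger parallel gripper is mounted at the origin on a cart in front of the work surface, level with it; the furniture and walls round the work are solid. World frame = base frame: x ahead of the robot, y to its left, z up, the work surface at z = 0. Lengths are in m, angles in rad, forces in N, time in s.
With the tool pointing down it reaches from about 0.325 to 0.9 m from the base axis. Payload 6.1 kg.
Tool frame: the origin (TCP) lies at the very end of the fingers, on their centre line; the grasp point (between the pads) lies 19 mm behind it; z points along the fingers, y is the line along which they close (so a half turn about z gives the same grasp; the last joint's range is limited). The gripper opens to 85 mm and grips with 20 to 120 N. Pads are 22 mm wide; open, the fingers measure 114 mm over their backs; the gripper's body (76 mm by 85 mm) begins 54 mm behind the grasp point. The pads swing forward as they close: fully open they stand 13 mm farther back than shut.
Start: joints at [0.991, 0.22, 1.526, -0, 1.395, -0.126], TCP at [0.274, 0.562, 0.231] pointing down, gripper open.
Joint ranges: [-2.98, 2.98], [-0.91, 2.08], [0.09, 2.57], [-1.24, 4.39], [0.2, 2.65], [-2.68, 2.68]. Speed limits (rad/s): [2.57, 2.57, 3.01, 3.14, 3.14, 3.14].

INTERFACE

Orientations are given as [roll, pitch, yaw] about the fixed x, y, z axes, in that order (R = Rz(yaw) Ry(pitch) Rx(roll)).
In Python, from cell import ctrl gives the robot as it stands.
- The arm moves only by the tool drive_tool, never from a script. Its argument "motion" is a list of rows, each a list of 7 numbers: the turn, a rotation vector about the tool's x, y, z in degrees, then the shift along the tool's x, y, z in cm, then the gripper command: -1 is fully open, 1 is shut, values between are in proportion. In form: [[rx, ry, rz, x, y, z, claw], ...]. A call has 1 to 10 rows; each row shifts and turns the commanded pose from where the row before left it, along the tool's axes as they then stand; what a row does not reach is not made up. A row lasts 1/8 s, in which the tool goes at most 62.5 mm and 10.7 degrees, less where a joint would pass 70% of its speed; a pose out of reach is approached as far as the arm can. A call with a gripper value outside its range is refused whole. The fingers move at their own pace and stop on an object; "grip_force" is the grip in N (left out, the last holds). Time passes only in rows, so rows that do not move let the fingers close. It gives the time, the measured TCP pose, the force, the opening and the grip force at its end, in the units of the state.
- ctrl.observe(): the state, without advancing time (a new reading comes with each control period).
- ctrl.read_camera(name): name is "side" or "top"; returns a dict with "pixels" (420x560x3 uint8, red, green, blue), "K" (3x3 intrinsics, pixels), "k1" (the pictures are not rectified: a ray, as slopes to the right and down, at radius r is drawn at 1 + k1 r^2 times it, then the intrinsics apply), "pose" (4x4, takes a point from camera to world coordinates). Camera axes: x right, y down, z forward; pixel columns grow to the right and rows downward; lengths in m; the calibration is good to about 2 mm. A picture is of the moment at which its call begins. There is no depth.
- ctrl.hand_in(): hands the job in; it is judged then, once.
The state is a dict: "t": time; "joint_positions": joint angles; "qvel": joint speeds; "tau": joint torques, N m; "eef_pos": TCP position; "tcp_rot": TCP orientation; "ft_force": force on the tool from outside, world axes, zero at the start; "wrist_torque": the same for the moment, N m; "gripper_width": opening from 0.0 (shut) to 1.0 (fully open); "gripper_force": force on a finger pad.
Only numpy, scipy, OpenCV 4.12 (cv2) and the standard library are available. Lean on these libraries where they do the work, as an engineer would, in place of code of your own. Each camera call takes 0.05 s, during which the arm holds its last target. There are 200 camera calls.

TASK

Stand the loose spice tin upright in the free rectangular seat of the spice carousel, fully down and with its pouring spout pointing outward, and let go of it. Then grip the black bar on top of the carousel's centre post and turn the carousel until that tin faces squarely to the front, over the tongue of the base, without unseating any jar or disturbing the things around. Finish while still gripping the bar, holding the carousel still there.

Things in the scene. Friction and masses are not known exactly. Their poses are not given: they have to be found in the camera images.
- tin: Loose bare-metal spice tin, about 0.25 kg, upright on the worktop left or right of the carousel, turned any way. 40 mm deep (its x), 44 mm wide (its y); side walls straight up to 78 mm; the top slopes from the front edge (78 mm high) to the back (100 mm). A spout sticks out of the front edge, at -x. Origin: centre of the underside; z up. Grip it across the side walls (along y), 60 to 65 mm up.
- tin_spout (a point): Tip of the tin's spout, 30 mm in front (-x) of the tin's axis and 77 mm above its bottom.
- carousel_base: Fixed low round steel foot, 220 mm across, under the turntable. Its front is its -x side, roughly towards the robot, where a flat tongue 44 mm wide and 8 mm high sticks out below the turntable to 199 mm from the axis. Origin: on the carousel's axis at worktop height; z up.
- front_point (a point): Point fixed to the base, 105 mm to the front (-x) of the carousel's axis, at the height of the seats' floor (about 24 mm over the worktop): the free seat's centre comes here when it faces squarely front.
- turntable: Steel disc, radius 147 mm, turns both ways about its vertical axis (0.1 N m); stays where left. Top 24 mm over the worktop. At its -x, radius 105 mm, the free seat: inside 46 mm radial by 50 mm, walls 37 mm high, flared. Every 72 degrees a round cup, 45 mm high, with a jar. Origin on the axis, 10 mm up. Axes parallel to the seated tin's; parallel to the base's when the free seat faces front.
- free_seat (a point): Centre of the free seat's floor, 105 mm from the axis on the turntable's -x.
- knob_grip (a point): Middle of the black grip bar on the centre post, on the axis, 150 mm over the worktop. The bar is 58 mm long along the turntable's x, 16 mm thick along its y, and reaches from 130 to 164 mm over the worktop; grip it across the 16 mm from above.
- jar_1: spice jar with a dark screw cap, 41 mm across, 105 mm tall; stands loose in a round cup of the turntable. Origin: centre of the underside.
- jar_2: small glass shaker with a domed metal top, 44 mm across, 90 mm tall; stands loose in a round cup of the turntable. Origin: centre of the underside.
- jar_3: spice jar with a dark screw cap, 41 mm across, 105 mm tall; stands loose in a round cup of the turntable. Origin: centre of the underside.
- jar_4: small glass shaker with a domed metal top, 44 mm across, 90 mm tall; stands loose in a round cup of the turntable. Origin: centre of the underside.
- deli_cup: Bystander on the worktop: lidded plastic cup, 72 mm across, 70 mm tall. Leave it alone.
- sauce_bottle: Bystander on the worktop: squeeze bottle, 68 mm across, 200 mm tall. Leave it alone.
- lime: Bystander on the worktop: green lime, 57 mm. Leave it alone.
- ramekin: Bystander on the worktop: small white glazed cup, 67 mm across, 42 mm tall. Leave it alone.

How it is judged:
On the way, in this order (a step that is already met when the one before it is completed fails the run):
1. the tin stands released in the free seat, fully down, spout outward (horizontal distance between tin and free_seat below 0.009 m and z of tin in the frame of free_seat below 0.004 m and angle between tin's own z axis and vertical below 0.08 rad and x of tin_spout in the frame of turntable below -0.125 m and contact force between the fingers and tin below 0.1 N), for 0.2 s.
2. the fingers grip the bar before the tin faces front (all of step 1 and contact force between the fingers and turntable above 2 N and distance between the grasp point and knob_grip below 0.04 m and horizontal distance between free_seat and front_point above 0.05 m), for 0.1 s.
3. the fingers hold the bar with the tin facing front (all of step 1 and horizontal distance between free_seat and front_point below 0.013 m and contact force between the fingers and turntable above 2 N and distance between the grasp point and knob_grip below 0.04 m), for 0.2 s.
At the end, for the whole second after the job is handed in: Tin down in the free seat (9 mm), upright, spout outward, not touched; the seat within 13 mm (7 degrees) of the front point; fingers press the bar with over 2 N, turntable still (0.05 rad/s); jars upright in their seats, things around within 3 cm of where they stood (all of step 3 and angular speed of turntable below 0.05 rad/s and angle between each of jar_1, jar_2, jar_3, jar_4's own z axis and vertical below 0.2 rad and z of each of jar_1, jar_2, jar_3, jar_4 in the frame of turntable below 0.022 m and distance of each of deli_cup, sauce_bottle, ramekin, lime from where it was at the start of the episode below 0.03 m); the arm keeps its last pose, push and grip.
It fails at once if a jar is tipped or leaves its seat (angle between any of jar_1, jar_2, jar_3, jar_4's own z axis and vertical above 0.6 rad or z of any of jar_1, jar_2, jar_3, jar_4 in the frame of turntable above 0.045 m).
It fails at once if the tin falls over (angle between tin's own z axis and vertical above 0.8 rad).
It fails at once if a bystander is moved by more than 3 cm (distance of any of deli_cup, sauce_bottle, ramekin, lime from where it was at the start of the episode above 0.03 m).
It also fails if it takes over 72 s, if anything falls off the work surface, if the arm or the gripper's body presses on something with over 40 N, if the wrist force passes 120 N, or if a joint passes its speed limit or range.

## Working session

There is one attempt and no reset: what is moved stays moved. The work goes in short steps, Python scripts to look and compute and a tool call to move; the robot and the scene stay as the last step left them, time stands still between calls to the robot, and variables do not carry over. Pictures are saved under pics/ and viewed, at most 10 in all, crops included, and the job is handed in when it is done.

Besides the shell and the picture viewer there is one more tool, called after "Emit:" as name([rows], argument=value, ...), one row to a line, values as JSON. drive_tool: Moves the arm, as the interface text tells. Its arguments: {"type":"object","properties":{"motion":{"type":"array"},"grip_force":{"type":"number"}},"required":["motion"]}

```bash
mkdir -p pics; ls; cat > h.py <<'E'
import numpy as np, cv2
from cell import ctrl
def grab(n):
    d=ctrl.read_camera(n); 
    return {k:(np.array(v) if k!='k1' else float(v)) for k,v in d.items()}
def save(d,fn,box=None,s=1):
    im=d['pixels'][:,:,::-1]
    if box: im=im[box[1]:box[3],box[0]:box[2]]
    cv2.imwrite(fn,cv2.resize(im,None,fx=s,fy=s,interpolation=cv2.INTER_CUBIC))
def ray(d,uv):
    p=cv2.undistortPoints(np.array([[uv]],float),d['K'],np.array([d['k1'],0,0,0.]))[0,0]
    return d['pose'][:3,3], d['pose'][:3,:3]@np.array([p[0],p[1],1.])
def onz(d,uv,z):
    o,v=ray(d,uv); return o+v*(z-o[2])/v[2]
def proj(d,P):
    T=np.linalg.inv(d['pose']); P=np.atleast_2d(np.array(P,float))
    return cv2.projectPoints(P,cv2.Rodrigues(T[:3,:3])[0],T[:3,3],d['K'],np.array([d['k1'],0,0,0.]))[0][:,0]
E
python3 - <<'E'
from h import *
for n in('top','side'):
    d=grab(n); save(d,f'pics/{n}0.png',s=1.42); np.savez(f'{n}0.npz',**d); print(n,d['K'].tolist(),d['k1'],d['pose'].round(3).tolist())
s=ctrl.observe(); print(s)
E
```

```text
pics
top [[454.5222315980102, 0.0, 284.1140349655839], [0.0, 454.5222315980102, 209.1427214162105], [0.0, 0.0, 1.0]] -0.07228282867751855 [[-0.006, -0.991, 0.134, 0.408], [-1.0, 0.006, 0.001, -0.066], [-0.002, -0.134, -0.991, 1.363], [0.0, 0.0, 0.0, 1.0]]
side [[472.20445084188424, 0.0, 287.4611128232577], [0.0, 472.20445084188424, 208.2148783802547], [0.0, 0.0, 1.0]] -0.05102128879608274 [[0.948, -0.176, 0.266, 0.173], [-0.319, -0.519, 0.793, -1.208], [-0.002, -0.836, -0.548, 0.904], [0.0, 0.0, 0.0, 1.0]]
{'t': 0.1, 'joint_positions': array([ 9.90885035e-01,  2.21177391e-01,  1.52750528e+00,  1.10062386e-06,
        1.39473605e+00, -1.26080154e-01]), 'qvel': array([ 0.00061306, -0.00189966, -0.00385491,  0.00014117, -0.00200267,
        0.00215359]), 'tau': array([ 1.11948273e-03, -4.98242784e+01, -3.90547800e+01, -2.09723239e-04,
        5.79702028e-03, -8.81659707e-05]), 'eef_pos': array([0.27368918, 0.56126396, 0.23028545]), 'tcp_rot': array([-3.13978122e+00, -2.30696119e-04,  2.68776111e+00]), 'ft_force': array([ 0.73066053,  0.0288545 , -0.18734382]), 'wrist_torque': array([-0.02491705,  0.02818844,  0.0056477 ]), 'gripper_force': 0.0, 'gripper_width': 0.9964393029724679}
```

View pics/top0.png

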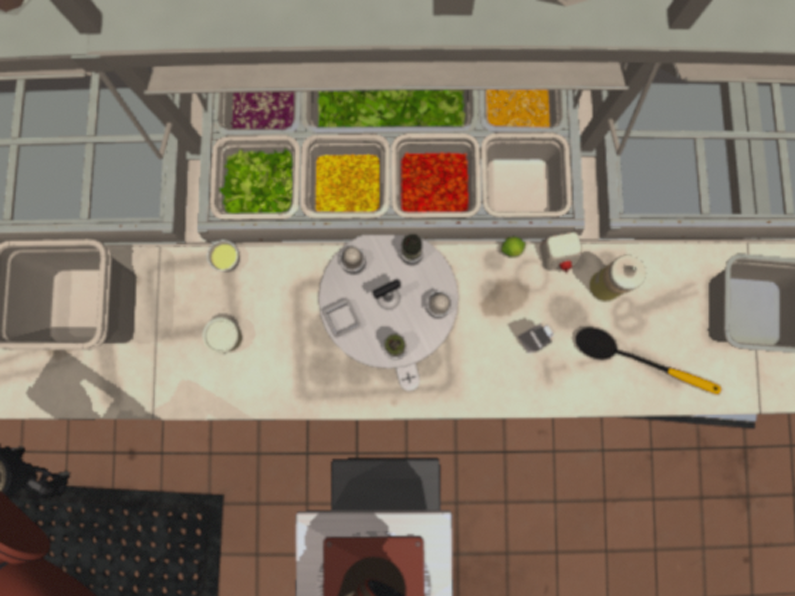

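View pics/side0.png

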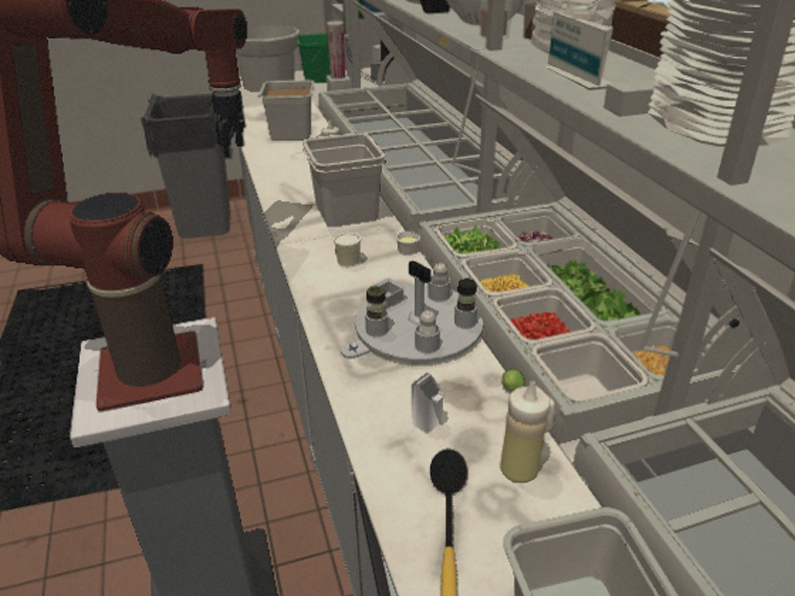

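The top view shows the carousel disc centred near (388,300), the free seat near (341,318), the tongue at (408,378) and the tin at (535,335), all in scaled pixels. The side view has the tin at (427,402) and the bar at (419,270). Next I crop both regions for detail.

```bash
python3 - <<'E'
from h import *
t=dict(np.load('top0.npz')); s=dict(np.load('side0.npz'))
def up(d,b,f): return cv2.resize(d['pixels'][b[1]:b[3],b[0]:b[2],::-1],None,fx=f,fy=f,interpolation=cv2.INTER_CUBIC)
a=up(t,(350,215,400,255),8);b=up(s,(280,255,330,310),8)
o=np.zeros((440,800,3),np.uint8);o[:320,:400]=a;o[:440,400:]=b
cv2.imwrite('pics/tin.png',o)
cv2.imwrite('pics/car.png',up(t,(215,160,330,280),5))
E
```

```text
(no output)
```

View pics/tin.png

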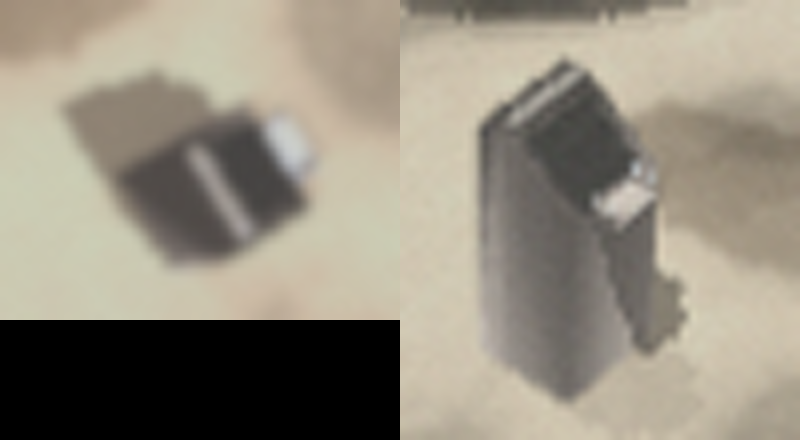

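View pics/car.png

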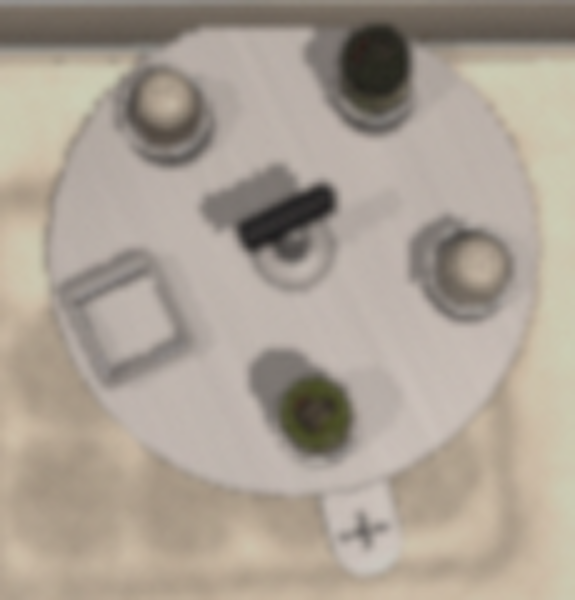

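The tin crop shows the ridge from (190,148) to (248,238) and the spout at the right, near (300,155). In the side crop the tin's bottom corners are at (480,350) and (565,402). The carousel crop shows the bar ends at (243,237) and (332,195), the seat opening around (130,318), and the tongue cross at (364,529).

```bash
python3 - <<'E'
from h import *
t=dict(np.load('top0.npz')); s=dict(np.load('side0.npz'))
f=lambda p:(350+(p[0]+.5)/8-.5,215+(p[1]+.5)/8-.5)
g=lambda p:(280+(p[0]-400+.5)/8-.5,255+(p[1]+.5)/8-.5)
c=lambda p:(215+(p[0]+.5)/5-.5,160+(p[1]+.5)/5-.5)
P=lambda n,v:print(n,np.round(v,4))
for n,p,z in[('ridgeA',(190,148),.1),('ridgeB',(248,238),.1),('backbotA',(115,175),0),('backbotB',(172,265),0),('frontA',(245,103),.078),('frontB',(307,208),.078),('spout',(305,155),.077)]:P(n,onz(t,f(p),z)[:2])
for n,p,z in[('s botL',(480,350),0),('s botN',(565,402),0),('s botR',(640,352),0),('s ridge near',(485,128),.1),('s ridge far',(566,60),.1),('s frontN',(598,225),.078),('s frontF',(655,190),.078),('s spout',(628,205),.077)]:P(n,onz(s,g(p),z)[:2])
for n,p,z in[('barA',(243,237),.164),('barB',(332,195),.164),('cross',(364,529),.008),('tongue tip',(364,577),.008),('seat far',(152,252),.061),('seat L',(63,297),.061),('seat nr',(110,384),.061),('seat R',(187,346),.061),('fl1',(136,277),.024),('fl2',(75,305),.024),('fl3',(110,368),.024),('fl4',(172,335),.024)]:P(n,onz(t,c(p),z)[:2])
# disc fit: white-ish edges by crop outline points
pts=np.array([onz(t,c(p),.024)[:2] for p in [(48,240),(538,240),(290,493),(100,110),(490,110),(110,405),(470,420)]])
A=np.c_[2*pts,np.ones(len(pts))];x=np.linalg.lstsq(A,(pts**2).sum(1),rcond=None)[0];print('disc',x[:2],np.sqrt(x[2]+x[0]**2+x[1]**2))
# bar in side view
hsv=cv2.cvtColor(s['pixels'],cv2.COLOR_RGB2HSV)
m=(hsv[180:203,283:308,2]<60).astype(np.uint8);r=cv2.minAreaRect(cv2.findNonZero(m));print('bar side',r)
P('bar side mid',onz(s,(r[0][0]+283,r[0][1]+180),.148)[:2])
E
```

```text
ridgeA [ 0.5098 -0.3127]
ridgeB [ 0.4782 -0.332 ]
backbotA [ 0.5079 -0.3036]
backbotB [ 0.4739 -0.3242]
frontA [ 0.5274 -0.3372]
frontB [ 0.4899 -0.3581]
spout [ 0.5088 -0.3582]
s botL [ 0.4751 -0.3237]
s botN [ 0.494  -0.3561]
s botR [ 0.526  -0.3421]
s ridge near [ 0.476  -0.3257]
s ridge far [ 0.5125 -0.302 ]
s frontN [ 0.5034 -0.3582]
s frontF [ 0.5268 -0.3484]
s spout [ 0.5163 -0.3514]
barA [ 0.5762 -0.0086]
barB [ 0.5985 -0.0561]
cross [ 0.423  -0.0728]
tongue tip [ 0.3948 -0.0726]
seat far [0.5822 0.0489]
seat L [0.5563 0.1002]
seat nr [0.5059 0.0727]
seat R [0.5276 0.0285]
fl1 [0.5723 0.0616]
fl2 [0.5557 0.0978]
fl3 [0.5182 0.0767]
fl4 [0.5375 0.0401]
disc [ 0.58866171 -0.0324672 ] 0.14466338282158
bar side ((12.0, 11.500000953674316), (18.335758209228516, 9.838700294494629), 26.56505012512207)
bar side mid [ 0.592  -0.0322]
```

Emit:
drive_tool([
  [0,0,10.6,0,0,0,-1],
  [0,0,10.6,0,0,0,-1],
  [0,0,10.6,0,0,0,-1],
  [0,0,10.6,0,0,0,-1],
  [0,0,10.6,0,0,0,-1],
  [0,0,10.6,0,0,0,-1],
  [0,0,10.6,0,0,0,-1],
  [0,0,10.6,0,0,0,-1],
  [0,0,10.6,0,0,0,-1],
  [0,0,10.6,0,0,0,-1],
])

```text
t: 1.35
eef_pos: [0.2738, 0.5614, 0.2306]
tcp_rot: [3.141, 0.001, 0.832]
ft_force: [1.0, -0.1, 0.4]
gripper_width: 0.999
gripper_force: 0.0
```

```bash
cat >> h.py <<'E'
def go(target,yaw):
    "shift (cm, tool axes now) and rz (deg) from the current pose to target, level tool"
    from scipy.spatial.transform import Rotation as R
    s=ctrl.observe(); M=R.from_euler('xyz',s['tcp_rot'])
    sh=M.inv().apply(np.array(target)-s['eef_pos'])*100
    rv=(M.inv()*R.from_euler('xyz',[np.pi,0,np.radians(yaw)])).as_rotvec(degrees=True)
    print('t',round(s['t'],2),'pos',s['eef_pos'].round(4),'rpy',np.degrees(s['tcp_rot']).round(2),'j',s['joint_positions'].round(2),'w',round(s['gripper_width'],3),'F',np.round(s['ft_force'],1),round(float(s['gripper_force']),1))
    print('shift cm',sh.round(2),'rot deg',rv.round(1),'dist',np.linalg.norm(sh).round(2))
E
python3 -c "
from h import *
go((.502,-.3315,.23),-58.8)"
```

```text
t 1.35 pos [0.2738 0.5614 0.2306] rpy [1.7999e+02 7.0000e-02 4.7650e+01] j [0.99 0.22 1.53 0.   1.39 1.73] w 0.999 F [ 1.  -0.1  0.4] 0.0
shift cm [-50.62  77.02   0.14] rot deg [1.000e-01 0.000e+00 1.065e+02] dist 92.16
```

Emit:
drive_tool([
  [0,0,0,-3.2,4.85,0,-1],
  [0,0,0,-3.2,4.85,0,-1],
  [0,0,0,-3.2,4.85,0,-1],
  [0,0,0,-3.2,4.85,0,-1],
  [0,0,0,-3.2,4.85,0,-1],
  [0,0,0,-3.2,4.85,0,-1],
  [0,0,0,-3.2,4.85,0,-1],
  [0,0,0,-3.2,4.85,0,-1],
  [0,0,0,-3.2,4.85,0,-1],
  [0,0,0,-3.2,4.85,0,-1],
])

```text
t: 2.6
eef_pos: [0.4203, -0.0024, 0.2312]
tcp_rot: [3.141, -0.0, 0.838]
ft_force: [1.1, -0.5, 0.6]
gripper_width: 1.002
gripper_force: 0.0
```

Emit:
drive_tool([
  [0,0,0,-3.2,4.85,0,-1],
  [0,0,0,-3.2,4.85,0,-1],
  [0,0,0,-3.2,4.85,0,-1],
  [0,0,0,-3.2,4.85,0,-1],
  [0,0,0,-3.2,4.85,0,-1],
  [0,0,0,-2.6,4.2,0,-1],
  [0,0,10.6,0,0,0,-1],
  [0,0,10.6,0,0,0,-1],
  [0,0,10.6,0,0,0,-1],
  [0,0,10.6,0,0,0,-1],
])

```text
t: 3.85
eef_pos: [0.5069, -0.329, 0.2306]
tcp_rot: [-3.141, 0.001, 0.091]
ft_force: [0.3, 1.1, 0.5]
gripper_width: 1.003
gripper_force: 0.0
```

Emit:
drive_tool([
  [0,0,10.6,0,0,0,-1],
  [0,0,10.6,0,0,0,-1],
  [0,0,10.6,0,0,0,-1],
  [0,0,10.6,0,0,0,-1],
  [0,0,10.6,0,0,0,-1],
  [0,0,10.6,0,0,0,-1],
])

```text
t: 4.6
eef_pos: [0.507, -0.3289, 0.2306]
tcp_rot: [3.141, 0.001, -1.018]
ft_force: [-0.2, -0.8, 0.1]
gripper_width: 1.0
gripper_force: 0.0
```

```bash
python3 -c "
from h import *
go((.502,-.3315,.043),-58.8)"
```

```text
t 4.6 pos [ 0.507  -0.3289  0.2306] rpy [ 1.7998e+02  6.0000e-02 -5.8350e+01] j [-0.71  0.17  1.58 -0.    1.39  1.88] w 1.0 F [-0.2 -0.8  0.1] 0.0
shift cm [-0.02  0.55 18.76] rot deg [0.  0.1 0.5] dist 18.77
```

Emit:
drive_tool([
  [0,0,0.5,0,0.55,0,-1],
  [0,0,0,0,0,4,-1],
  [0,0,0,0,0,4,-1],
  [0,0,0,0,0,4,-1],
  [0,0,0,0,0,4,-1],
  [0,0,0,0,0,2.7,-1],
  [0,0,0,0,0,0,-1],
])

```text
t: 5.48
eef_pos: [0.5003, -0.3306, 0.0414]
tcp_rot: [3.14, 0.006, -1.018]
ft_force: [0.2, 0.3, 0.0]
gripper_width: 1.002
gripper_force: 0.0
```

```bash
python3 - <<'E'
from h import *
go((.502,-.3315,.043),-58.8)
t=grab('top');s=grab('side')
def up(d,b,f): return cv2.resize(d['pixels'][b[1]:b[3],b[0]:b[2],::-1],None,fx=f,fy=f,interpolation=cv2.INTER_CUBIC)
o=np.hstack([up(t,(340,190,420,270),5),up(s,(270,230,350,310),5)]);cv2.imwrite('pics/pre.png',o)
E
```

```text
t 5.47 pos [ 0.5003 -0.3306  0.0414] rpy [179.89   0.34 -58.34] j [-0.72  0.37  1.73 -0.    1.05  1.87] w 1.002 F [0.2 0.3 0. ] 0.0
shift cm [ 0.16 -0.09 -0.16] rot deg [0.1 0.3 0.5] dist 0.25
```

View pics/pre.png

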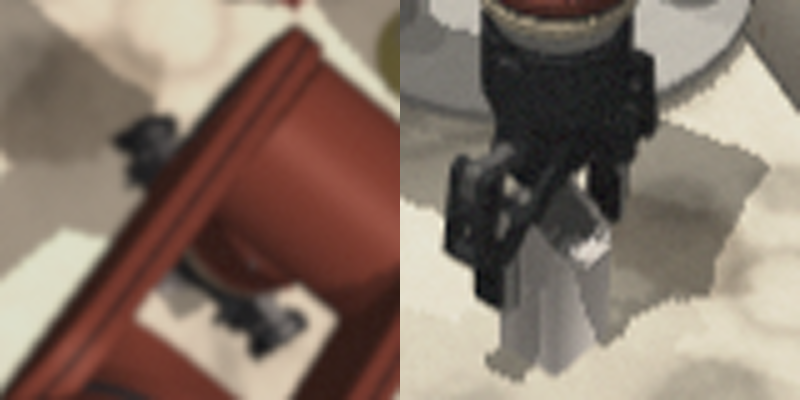

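The side crop shows the tin, at about (555,280), standing between the two open fingers. I close now.

Emit:
drive_tool([
  [0,0,0,0,0,0,0.3],
  [0,0,0,0,0,0,0.6],
  [0,0,0,0,0,0,1],
  [0,0,0,0,0,0,1],
  [0,0,0,0,0,0,1],
  [0,0,0,0,0,0,1],
  [0,0,0,0,0,0,1],
], grip_force=50)

```text
t: 6.45
eef_pos: [0.5031, -0.3328, 0.0458]
tcp_rot: [-3.141, -0.002, -1.021]
ft_force: [-2.1, -0.1, 5.7]
gripper_width: 0.509
gripper_force: 40.7
```

Emit:
drive_tool([
  [0,0,0,0,0,0,1],
  [0,0,0,0,0,-2,1],
  [0,0,0,0,0,-4,1],
  [0,0,0,0,0,-5,1],
  [0,0,0,0,0,-5,1],
  [0,0,0,0,0,-4,1],
  [0,0,0,0,0,0,1],
])

```text
t: 7.32
eef_pos: [0.5044, -0.3334, 0.2498]
tcp_rot: [-3.139, -0.008, -1.021]
ft_force: [0.6, -0.2, -3.2]
gripper_width: 0.508
gripper_force: 42.0
```

```bash
python3 - <<'E'
from h import *
go((.544,.0625,.245),-58.8)
E
```

```text
t 7.33 pos [ 0.5044 -0.3334  0.2498] rpy [-179.84   -0.48  -58.49] j [-0.71  0.15  1.57  0.    1.41  1.88] w 0.508 F [ 0.6 -0.2 -3.2] 42.0
shift cm [-31.69 -24.07   0.28] rot deg [-0.2 -0.5  0.3] dist 39.79
```

Emit:
drive_tool([
  [0,0,-10.5,0,0,0,1],
  [0,0,-10.5,0,0,0,1],
  [0,0,-10.5,0,0,0,1],
  [0,0,-10.5,0,0,0,1],
  [0,0,-10.5,0,0,0,1],
  [0,0,-10.5,0,0,0,1],
  [0,0,-10.5,0,0,0,1],
  [0,0,-10.5,0,0,0,1],
  [0,0,-10.5,0,0,0,1],
  [0,0,-10.5,0,0,0,1],
])

```text
t: 8.57
eef_pos: [0.5016, -0.3311, 0.2419]
tcp_rot: [-3.138, 0.0, 0.818]
ft_force: [0.0, -0.4, -3.8]
gripper_width: 0.507
gripper_force: 41.9
```

Emit:
drive_tool([
  [0,0,-10.5,0,0,0,1],
  [0,0,-10.5,0,0,0,1],
  [0,0,-10.5,0,0,0,1],
  [0,0,-10.5,0,0,0,1],
  [0,0,-10.5,0,0,0,1],
  [0,0,-10.5,0,0,0,1],
  [0,0,-5.8,0,0,0,1],
  [0,0,0,0,0,0,1],
])

```text
t: 9.57
eef_pos: [0.5017, -0.3313, 0.2423]
tcp_rot: [-3.14, -0.003, 2.011]
ft_force: [-0.2, 0.6, -3.1]
gripper_width: 0.506
gripper_force: 41.9
```

```bash
python3 - <<'E'
from h import *
go((.544,.0625,.245),115.3)
# refine axis/tongue/seat angles from top0 masks
t=dict(np.load('top0.npz'))
hsv=cv2.cvtColor(t['pixels'],cv2.COLOR_RGB2HSV)
m=np.zeros(hsv.shape[:2],np.uint8); m[193:213,258:286]=(hsv[193:213,258:286,2]<65)
n,l,st,ce=cv2.connectedComponentsWithStats(m); print(st[1:],ce[1:])
i=1+np.argmax(st[1:,4]); r=cv2.minAreaRect(cv2.findNonZero((l==i).astype(np.uint8))); b=cv2.boxPoints(r)
ys,xs=np.nonzero(l==i); P=np.array([onz(t,(x,y),.164)[:2] for x,y in zip(xs,ys)]); c=P.mean(0); w,v=np.linalg.eigh(np.cov((P-c).T)); print('bar',c,np.degrees(np.arctan2(v[1,1],v[0,1])),4*np.sqrt(w))
E
```

```text
t 9.57 pos [ 0.5017 -0.3313  0.2423] rpy [-179.93   -0.18  115.25] j [-0.71  0.16  1.58  0.    1.41 -1.16] w 0.506 F [-0.2  0.6 -3.1] 41.9
shift cm [33.82 20.62 -0.19] rot deg [-0.1 -0.2 -0.1] dist 39.61
[[263 198  18  12 106]] [[271.5754717  203.27358491]]
bar [ 0.58605661 -0.03095398] 116.81699394972046 [0.01792375 0.05628586]
```

Emit:
drive_tool([
  [0,0,0,3,1.8,0,1],
  [0,0,0,4.8,2.9,0,1],
  [0,0,0,4.8,2.9,0,1],
  [0,0,0,4.8,2.9,0,1],
  [0,0,0,4.8,2.9,0,1],
  [0,0,0,4.8,2.9,0,1],
  [0,0,0,4.8,2.9,0,1],
  [0,0,-0.5,2,1.4,0,1],
  [0,0,0,0,0,0,1],
  [0,0,0,0,0,0,1],
])

```text
t: 10.82
eef_pos: [0.5439, 0.061, 0.2436]
tcp_rot: [-3.14, -0.0, 2.02]
ft_force: [-0.3, -0.0, -3.5]
gripper_width: 0.514
gripper_force: 42.9
```

```bash
python3 - <<'E'
from h import *
go((.543,.062,.12),115.8)
t=grab('top');s=grab('side');np.savez('side1.npz',**s)
def up(d,b,f): return cv2.resize(d['pixels'][b[1]:b[3],b[0]:b[2],::-1],None,fx=f,fy=f,interpolation=cv2.INTER_CUBIC)
o=np.hstack([up(t,(205,165,305,265),4),up(s,(230,150,330,250),4)]);cv2.imwrite('pics/over.png',o)
E
```

```text
t 10.82 pos [0.5439 0.061  0.2436] rpy [-1.7992e+02 -1.0000e-02  1.1573e+02] j [-0.03  0.03  1.71 -0.    1.4  -0.48] w 0.514 F [-0.3 -0.  -3.5] 42.9
shift cm [ 0.13 -0.02 12.36] rot deg [-0.1 -0.  -0.1] dist 12.36
```

View pics/over.png

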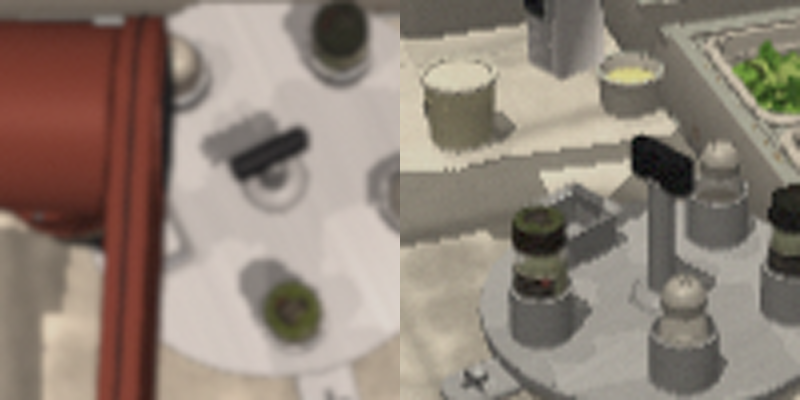

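The tin hangs above the seat. Its near bottom corner in the side crop is at (563,76), and the seat is partly visible at (585,215). I compare these corners with the predicted ones.

```bash
python3 - <<'E'
from h import *
s=dict(np.load('side1.npz'))
def corners(cx,cy,yaw,z,hx,hy):
    c,n=np.cos(np.radians(yaw)),np.sin(np.radians(yaw))
    return [(cx+a*hx*c-b*hy*n,cy+a*hx*n+b*hy*c,z) for a in(1,-1) for b in(1,-1)]
crop=lambda p:((p-[230,150])*4+[400,0]).round(0).tolist()
print('tin bottom',crop(proj(s,corners(.5439,.061,115.7,.198,.02,.022))))
print('seat rim inner',crop(proj(s,corners(.543,.062,115.8,.061,.023,.025))), 'outer',crop(proj(s,corners(.543,.062,115.8,.061,.0275,.0295))))
print('axis bar top',crop(proj(s,[(.589,-.0325,.164)])),'deli?')
o=onz(s,(230+163/4,150+76/4),.198);print(o)
E
```

```text
tin bottom [[526.0, 65.0], [567.0, 47.0], [560.0, 82.0], [601.0, 63.0]]
seat rim inner [[525.0, 211.0], [569.0, 188.0], [563.0, 232.0], [607.0, 209.0]] outer [[517.0, 211.0], [569.0, 184.0], [562.0, 237.0], [614.0, 209.0]]
axis bar top [[657.0, 149.0]] deli?
[0.53758908 0.0423992  0.198     ]
```

Emit:
drive_tool([
  [0,0,0,0,0,3,1],
  [0,0,0,0,0,4,1],
  [0,0,0,0,0,4,1],
  [0,0,0,0,0,2,1],
  [0,0,0,0,0,0.8,1],
  [0,0,0,0,0,0.8,1],
  [0,0,0,0,0,0.7,1],
  [0,0,0,0,0,0,1],
])

```text
t: 11.92
eef_pos: [0.5444, 0.0615, 0.0913]
tcp_rot: [-3.141, -0.0, 2.021]
ft_force: [0.5, 0.5, -2.8]
gripper_width: 0.507
gripper_force: 43.1
```

```bash
python3 - <<'E'
from h import *
go((.543,.062,.0695),115.8)
E
```

```text
t 11.93 pos [0.5444 0.0615 0.0913] rpy [-179.99   -0.    115.79] j [-0.03  0.18  1.85 -0.    1.11 -0.48] w 0.507 F [ 0.5  0.5 -2.8] 43.1
shift cm [ 0.11 -0.1   2.18] rot deg [-0. -0. -0.] dist 2.18
```

Already about 15 mm inside the seat with no contact force. I keep going down slowly.

Emit:
drive_tool([
  [0,0,0,0,0,0.5,1],
  [0,0,0,0,0,0.5,1],
  [0,0,0,0,0,0.4,1],
  [0,0,0,0,0,0.3,1],
  [0,0,0,0,0,0.2,1],
  [0,0,0,0,0,0,1],
])

```text
t: 12.68
eef_pos: [0.5442, 0.0615, 0.0721]
tcp_rot: [-3.141, -0.0, 2.021]
ft_force: [1.0, 0.0, -2.4]
gripper_width: 0.514
gripper_force: 43.1
```

Emit:
drive_tool([
  [0,0,0,0,0,0.1,1],
  [0,0,0,0,0,0.1,1],
  [0,0,0,0,0,0.1,1],
  [0,0,0,0,0,0,1],
  [0,0,0,0,0,0,1],
])

```text
t: 13.3
eef_pos: [0.5447, 0.0617, 0.0697]
tcp_rot: [3.141, 0.0, 2.021]
ft_force: [-1.0, 2.4, 0.6]
gripper_width: 0.51
gripper_force: 43.7
```

Emit:
drive_tool([
  [0,0,0,0,0,0.1,1],
  [0,0,0,0,0,0,0],
  [0,0,0,0,0,0,-0.5],
  [0,0,0,0,0,0,-1],
  [0,0,0,0,0,0,-1],
  [0,0,0,0,0,0,-1],
  [0,0,0,0,0,0,-1],
])

```text
t: 14.18
eef_pos: [0.5443, 0.0614, 0.0682]
tcp_rot: [-3.141, -0.0, 2.021]
ft_force: [-0.7, -0.2, -0.8]
gripper_width: 0.998
gripper_force: 0.0
```

Emit:
drive_tool([
  [0,0,0,0,0,-1,-1],
  [0,0,0,0,0,-3,-1],
  [0,0,0,0,0,-5,-1],
  [0,0,0,0,0,-5,-1],
  [0,0,0,0,0,-2,-1],
  [0,0,0,-5,0,0,-1],
  [0,0,0,-5,0,0,-1],
  [0,0,0,0,0,0,-1],
])

```text
t: 15.18
eef_pos: [0.5889, -0.0315, 0.2291]
tcp_rot: [3.141, 0.001, 2.017]
ft_force: [-0.4, 0.6, -0.1]
gripper_width: 1.0
gripper_force: 0.0
```

```bash
python3 - <<'E'
from h import *
go((.588,-.032,.131),115.8)
t=grab('top');s=grab('side');np.savez('top2.npz',**t);np.savez('side2.npz',**s)
def up(d,b,f): return cv2.resize(d['pixels'][b[1]:b[3],b[0]:b[2],::-1],None,fx=f,fy=f,interpolation=cv2.INTER_CUBIC)
o=np.hstack([up(t,(205,165,305,265),4),up(s,(230,150,330,250),4)]);cv2.imwrite('pics/placed.png',o)
E
```

```text
t 15.18 pos [ 0.5889 -0.0315  0.2291] rpy [1.7996e+02 8.0000e-02 1.1559e+02] j [-0.19  0.14  1.63 -0.    1.38 -0.63] w 1.0 F [-0.4  0.6 -0.1] 0.0
shift cm [ 0.01 -0.11  9.81] rot deg [ 0.   0.1 -0.2] dist 9.81
```

View pics/placed.png

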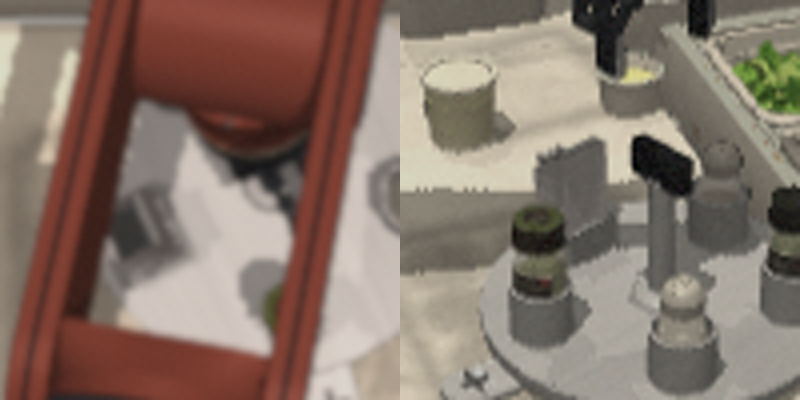

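The tin stands upright in the seat. Its back ridge spans roughly (538,158) to (606,138) in the side crop. I check that its height matches fully down.

```bash
python3 - <<'E'
from h import *
s=dict(np.load('side2.npz'))
c,n=np.cos(np.radians(115.8)),np.sin(np.radians(115.8))
for z in(.124,.134,.144): print(z,((proj(s,[(.543-.02*c-b*.022*n,.0620-.02*n+b*.022*c,z) for b in(1,-1)])-[230,150])*4+[400,0]).round().tolist())
E
```

```text
0.124 [[561.0, 163.0], [601.0, 144.0]]
0.134 [[561.0, 153.0], [601.0, 133.0]]
0.144 [[560.0, 142.0], [601.0, 122.0]]
```

Emit:
drive_tool([
  [0,0,0,0,-0.1,2,-1],
  [0,0,0,0,0,3,-1],
  [0,0,0,0,0,3,-1],
  [0,0,0,0,0,1.6,-1],
  [0,0,0,0,0,0,-1],
  [0,0,0,0,0,0,0],
  [0,0,0,0,0,0,0.4],
], grip_force=40)

```text
t: 16.15
eef_pos: [0.588, -0.0291, 0.1338]
tcp_rot: [3.139, 0.002, 2.021]
ft_force: [-1.0, -0.7, -0.7]
gripper_width: 0.602
gripper_force: 0.0
```

Emit:
drive_tool([
  [0,0,0,0,0,0,0.7],
  [0,0,0,0,0,0,1],
  [0,0,0,0,0,0,1],
  [0,0,0,0,0,0,1],
  [0,0,0,0,0,0,1],
  [0,0,0,0,0,0,1],
])

```text
t: 16.9
eef_pos: [0.5893, -0.0282, 0.1337]
tcp_rot: [3.136, 0.001, 2.021]
ft_force: [6.2, 4.7, -0.0]
gripper_width: 0.21
gripper_force: 39.1
```

```bash
python3 - <<'E'
from h import *
go((.588,-.032,.131),192.2)
E
```

```text
t 16.9 pos [ 0.5893 -0.0282  0.1337] rpy [1.7968e+02 8.0000e-02 1.1580e+02] j [-0.18  0.22  1.72  0.    1.2  -0.63] w 0.21 F [ 6.2  4.7 -0. ] 39.1
shift cm [-0.28 -0.28  0.27] rot deg [  0.2   0.3 -76.4] dist 0.48
```

Emit:
drive_tool([
  [0,0,0,-0.2,0.2,0,1],
  [0,0,-1,0,0,0,1],
  [0,0,-2,0,0,0,1],
  [0,0,-3,0,0,0,1],
  [0,0,-4,0,0,0,1],
  [0,0,-4,0,0,0,1],
  [0,0,-4,0,0,0,1],
  [0,0,-4,0,0,0,1],
  [0,0,-4,0,0,0,1],
  [0,0,-4,0,0,0,1],
])

```text
t: 18.15
eef_pos: [0.5877, -0.0299, 0.1335]
tcp_rot: [-3.139, -0.004, 2.547]
ft_force: [-12.7, 0.5, 12.3]
gripper_width: 0.208
gripper_force: 41.6
```

Emit:
drive_tool([
  [0,0,-4,0,0,0,1],
  [0,0,-4,0,0,0,1],
  [0,0,-4,0,0,0,1],
  [0,0,-4,0,0,0,1],
  [0,0,-4,0,0,0,1],
  [0,0,-4,0,0,0,1],
  [0,0,-4,0,0,0,1],
  [0,0,-4,0,0,0,1],
  [0,0,-4,0,0,0,1],
  [0,0,-3,0,0,0,1],
])

```text
t: 19.4
eef_pos: [0.5868, -0.0331, 0.1335]
tcp_rot: [-3.137, -0.007, -3.057]
ft_force: [-16.2, -11.6, 13.4]
gripper_width: 0.207
gripper_force: 41.8
```

Emit:
drive_tool([
  [0,0,-3,0,0,0,1],
  [0,0,-2,0,0,0,1],
  [0,0,-1,0,0,0,1],
  [0,0,0,0,0,0,1],
  [0,0,0,0,0,0,1],
  [0,0,0,0,0,0,1],
])

```text
t: 20.15
eef_pos: [0.5869, -0.0336, 0.1335]
tcp_rot: [-3.137, -0.008, -2.954]
ft_force: [-16.1, -12.6, 13.3]
gripper_width: 0.207
gripper_force: 41.8
```

```bash
python3 - <<'E'
from h import *
go((.588,-.032,.131),192.2)
t=grab('top');s=grab('side');np.savez('top3.npz',**t);np.savez('side3.npz',**s)
def up(d,b,f): return cv2.resize(d['pixels'][b[1]:b[3],b[0]:b[2],::-1],None,fx=f,fy=f,interpolation=cv2.INTER_CUBIC)
o=np.hstack([up(t,(225,190,325,290),4),up(s,(230,170,330,270),4)]);cv2.imwrite('pics/turned.png',o)
E
```

```text
t 20.15 pos [ 0.5869 -0.0336  0.1335] rpy [-179.74   -0.43 -169.24] j [-0.19  0.23  1.71 -0.01  1.21 -1.94] w 0.207 F [-16.1 -12.6  13.3] 41.8
shift cm [-0.14  0.14  0.25] rot deg [-0.3 -0.4 -1.4] dist 0.32
```

View pics/turned.png

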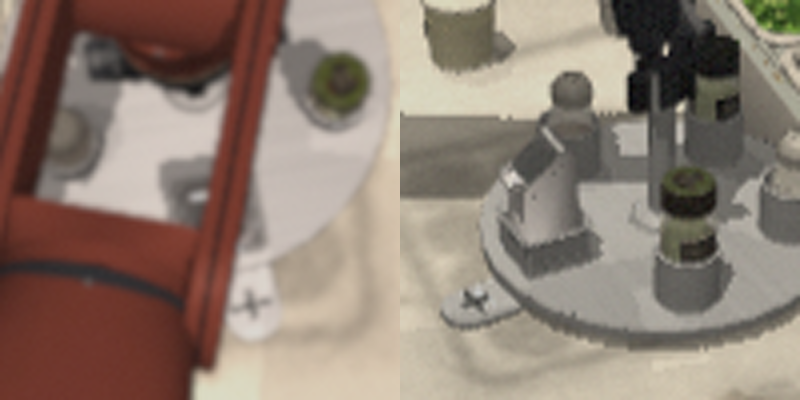

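The tin is seated with its spout at (513,180) in the side crop, pointing over the tongue whose cross is at (474,298). All visible jars are upright. I check the angle from the spout and a jar cap.

```bash
python3 - <<'E'
from h import *
t=dict(np.load('top3.npz'));s=dict(np.load('side3.npz'));t0=dict(np.load('top0.npz'))
ax=np.array([.588,-.032])
def A(n,p):
    d=p[:2]-ax;print(n,p[:2].round(4),np.degrees(np.arctan2(d[1],d[0])).round(1)%360,np.linalg.norm(d).round(4))
A('spout',onz(s,(230+112/4,170+181/4),.101))
A('cross side',onz(s,(230+75/4,170+298/4),.008))
A('cross top',onz(t,(225+251/4,190+303/4),.008))
A('tip top',onz(t,(225+255/4,190+341/4),.008))
A('jar top now (-72)',onz(t,(225+343/4,190+81/4),.131))
A('jar top before',onz(t0,(215+316/5,160+414/5),.131))
# side jar cap
A('jar side now',onz(s,(230+289/4,170+181/4),.131)); 
E
```

```text
spout [ 0.4657 -0.0541] 190.3 0.1243
cross side [ 0.4287 -0.0674] 192.5 0.1632
cross top [ 0.422  -0.0738] 194.1 0.1712
tip top [ 0.394  -0.0766] 193.0 0.199
jar top now (-72) [ 0.571 -0.137] 260.8 0.1064
jar top before [ 0.4826 -0.0477] 188.5 0.1065
jar side now [ 0.5771 -0.1388] 264.2 0.1074
```

Emit:
drive_tool([
  [0,0,-1,0.1,-0.1,0,1],
  [0,0,-1,0,0,0,1],
  [0,0,-0.5,0,0,0,1],
  [0,0,0,0,0,0,1],
  [0,0,0,0,0,0,1],
  [0,0,0,0,0,0,1],
  [0,0,0,0,0,0,1],
  [0,0,0,0,0,0,1],
  [0,0,0,0,0,0,1],
  [0,0,0,0,0,0,1],
])

```text
t: 21.5
eef_pos: [0.5868, -0.034, 0.1335]
tcp_rot: [-3.138, -0.006, -2.91]
ft_force: [-11.8, -9.0, 10.8]
gripper_width: 0.211
gripper_force: 41.4
```

```bash
python3 - <<'E'
from h import *
go((.588,-.032,.131),193)
print(ctrl.hand_in())
E
```

```text
t 21.5 pos [ 0.5868 -0.034   0.1335] rpy [-179.81   -0.32 -166.74] j [-0.19  0.22  1.71 -0.01  1.21 -1.99] w 0.211 F [-11.8  -9.   10.8] 41.4
shift cm [-0.16  0.17  0.25] rot deg [-0.2 -0.3  0.3] dist 0.34
the job is handed in; nothing more can be done
None
```

I handed the job in at 21.5 s: the tin is in the free seat, spout outward and released, and the carousel is turned to within about 1° of the front by my measurements, with the bar still gripped at about 41 N (hand-in returned no verdict).

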